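Fill the spice box and run the half-tray over it

TASK

One compartment of the wooden spice box is empty: take the cream canister with the yellow lid that is low enough to stay below the rim, set it down upright in there without dropping it, and let go. Then, to check by sweep that nothing sticks up above the rim, slide the teal half-tray by its wooden handle bar all the way over to the other end of the box, so that it covers the canister. Leave the taller yellow-lidded canister standing where it is.

Things in the scene. Friction and masses are not known exactly. Their poses are not given: they have to be found in the camera images.
- canister_low: The low round canister, cream with a yellow lid, 56 mm in diameter all the way up and 58 mm high, about 0.15 kg, standing loose on the worktop. Origin: centre of its underside, z up. It is the one that fits below the rim.
- canister_tall: The taller canister of the same look (cream, yellow lid, 56 mm in diameter), 94 mm high: it would stick out of the box. Origin: centre of its underside. Bystander, not to be moved. A jar with a red cap (58 mm in diameter, 105 mm high) stands near by; the three swap places and stand at least 100 mm apart, centre to centre.
- gap (a point): Centre of the empty compartment's floor, 5 mm above the worktop, at the +y end of the fixed wooden spice box. Axes: the box's, y along its length. Box 140 (x) by 321 mm (y), rim 75 mm above the worktop. Four compartments in a row along y, each 130 (x) by 74 mm (y) inside, dividers 60 mm high; the others hold 58 to 60 mm high canisters. Fingers closing along x have room in it.
- tray_grip (a point): Centre of the top of the half-tray's wooden handle bar, axes the box's. The teal tray, 150 (x) by 160 mm (y), walls 30 mm high, rides on the box, underside 77 mm above the worktop, at first over the two compartments of the -y end. The bar stands across its middle: 142 mm long in x, 14 mm thick in y, top 135 mm above the worktop, 28 mm above the tray's walls, 54 mm above its floor.
- half_tray (a joint): How far the half-tray has slid along the box's +y, in m: 0 fully at the -y end, 0.158 (a stop) fully at the +y end, over the compartment that was empty. It starts at 0 to 0.02, slides with about 1.5 N of friction and stays where it is left. Its underside passes 2 mm above the rim, so anything that sticks up stops it.
Not all that is in view belongs to the job. What is shaped like the canister_low but black, blue or pink is not meant.

How it is judged:
By the outcome, as a careful person would: the job done as asked, in the order asked, and still so for the second after the job is handed in, with the robot touching nothing.
It also fails if it takes over 51 s, if anything falls off the work surface, if the arm or the gripper's body presses on something with over 40 N, if the wrist force passes 120 N, or if a joint passes its speed limit or range.

ROBOT

A 6-joint arm with a two-finger parallel gripper is mounted at the origin on the work surface. World frame = base frame: x ahead of the robot, y to its left, z up, the work surface at z = 0. Lengths are in m, angles in rad, forces in N, time in s.
With the tool pointing down it reaches from about 0.35 to 0.975 m from the base axis. Payload 4.9 kg.
Tool frame: the origin (TCP) lies midway between the tips of the shut fingers; the grasp point (between the pads) lies 19 mm behind it; z points along the fingers, y is the line along which they close (so a half turn about z gives the same grasp; the last joint's range is limited). The gripper opens to 85 mm and grips with 20 to 120 N. Pads are 22 mm wide; open, the fingers measure 114 mm over their backs; the gripper's body (76 mm by 85 mm) begins 54 mm behind the grasp point. The pads swing forward as they close: fully open they stand 13 mm farther back than shut.
Start: joints at [-1.428, 0.053, 1.613, -0, 1.476, -0.119], TCP at [0.162, -0.604, 0.231] pointing down, gripper open.
Joint ranges: [-3.01, 3.01], [-1.01, 2.22], [0.06, 2.58], [-1.02, 4.17], [0.09, 2.62], [-3.14, 3.14]. Speed limits (rad/s): [2.57, 2.57, 3.14, 3.14, 3.14, 3.14].

INTERFACE

Orientations are given as a rotation vector (axis times angle).
In Python, from station import ctrl, optics, job gives the robot as it stands.
- The arm moves only by the shell command python3 -m jog 'ROWS' [OPENING] [FORCE]. ROWS is JSON, a list of rows, each a list of 2 entries, a list of its own where there are three numbers: the shift along the tool's x, y, z in m, then the turn, a rotation vector about the tool's x, y, z in rad. A call has 1 to 5 rows; each row is the pose to reach, as a shift and turn from the pose commanded when the call began, along the tool's axes at that moment; what a row does not reach only later rows make up. A row lasts 1/10 s, in which the tool goes at most 50 mm and 8.59 degrees, less where a joint would pass 70% of its speed; a pose out of reach is approached as far as the arm can. A call with a gripper value outside its range is refused whole. OPENING is the opening, from 0 (shut) to 1 (fully open), set as the call begins (- or left out, the last holds). The fingers move at their own pace and stop on an object; FORCE is the grip in N (left out, the last holds). Time passes only in rows, so rows that repeat a pose let the fingers close. It gives the time, the measured TCP pose, the force, the opening and the grip force at its end, in the units of the state.
- ctrl.get_obs(): the state, without advancing time (a new reading comes with each control period).
- optics.get_image(name): name is "scene" or "side" or "wrist"; returns a dict with "image" (480x640x3 uint8, blue, green, red), "fx", "fy", "cx", "cy" (pixels), "rvec" (rotation vector, rad) and "tvec" (3), from world to camera coordinates, as OpenCV has them; the wrist camera has in their place "mount" (4x4, takes a point from camera to tool coordinates, whose origin is the TCP and whose axes are the flange's). Camera axes: x right, y down, z forward; pixel columns grow to the right and rows downward; lengths in m; the calibration is good to about 2 mm. A picture is of the moment at which its call begins: read the wrist's pose just before it. There is no depth.
- job.finish_job(): hands the job in; it is judged then, once.
The state is a dict: "t": time; "q": joint angles; "dq": joint speeds; "effort": joint torques, N m; "tool_pos": TCP position; "tool_rot": TCP orientation; "contact_force": force on the tool from outside, world axes, zero at the start; "wrist_torque": the same for the moment, N m; "opening": finger opening in m; "grip_force": force on a finger pad.
Only numpy, scipy, OpenCV 4.12 (cv2) and the standard library are available. Lean on these libraries where they do the work, as an engineer would, in place of code of your own. Each camera call takes 0.05 s, during which the arm holds its last target. There are 200 camera calls.

## Working session

There is one attempt and no reset: what is moved stays moved. The work goes in short steps, Python scripts to look and compute and a shell command to move; the robot and the scene stay as the last step left them, time stands still between calls to the robot, and variables do not carry over. Pictures are saved under pics/ and viewed, at most 10 in all, crops included, and the job is handed in when it is done.

```bash
mkdir -p pics; ls; python3 - <<'E'
from station import ctrl, optics, job
import cv2,numpy as np,pickle
o=ctrl.get_obs(); print({k:np.round(v,3).tolist() for k,v in o.items()})
for n in ("scene","side"):
    d=optics.get_image(n); cv2.imwrite(f"pics/{n}0.png",d["image"]); pickle.dump(d,open(f"{n}0.pkl","wb"))
    R=cv2.Rodrigues(np.array(d["rvec"],float))[0]; print(n,d["fx"],d["cx"],d["cy"],(-R.T@np.array(d["tvec"])).round(3),R.round(2).tolist())
d=optics.get_image("wrist");print(d["mount"],d["fx"])
E
```

```text
pics
{'t': 0.0, 'q': [-1.428, 0.053, 1.614, 0.0, 1.476, -0.119], 'dq': [0.003, 0.0, 0.001, 0.001, -0.001, -0.0], 'effort': [-0.003, -39.37, -37.018, -0.0, 0.007, 0.0], 'tool_pos': [0.162, -0.603, 0.23], 'tool_rot': [-3.113, -0.41, 0.0], 'contact_force': [0.341, -0.257, -0.227], 'wrist_torque': [0.033, -0.011, 0.046], 'grip_force': 0.0, 'opening': 0.085}
scene 444.71538405461587 313.80631482753773 237.0414133352984 [1.008 0.436 0.519] [[-0.61, 0.8, 0.01], [0.47, 0.37, -0.8], [-0.64, -0.48, -0.59]]
side 481.06156407811346 321.2318182852662 237.32530351787355 [0.267 0.524 0.663] [[-0.85, -0.53, 0.0], [-0.39, 0.62, -0.68], [0.36, -0.58, -0.73]]
[[-3.16662857e-04 -9.59535173e-01 -2.81588621e-01  7.16585092e-02]
 [ 9.99999932e-01 -3.56732937e-04  9.10369340e-05  2.14610441e-04]
 [-1.87805076e-04 -2.81588573e-01  9.59535221e-01 -1.42329962e-01]
 [ 0.00000000e+00  0.00000000e+00  0.00000000e+00  1.00000000e+00]] 346.47231765810494
```

View pics/scene0.png

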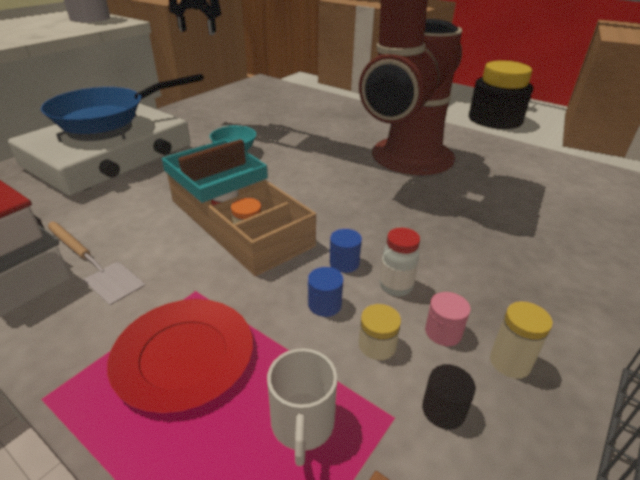

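View pics/side0.png

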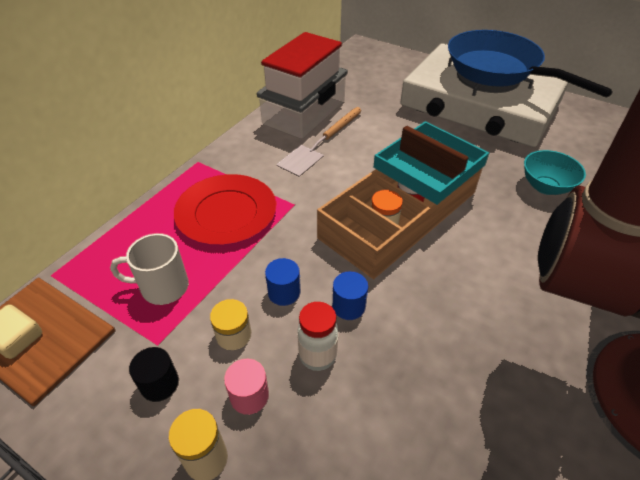

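The scene view shows the low yellow-lidded canister at about (380,332), the tall one at (520,340), the box's empty compartment at about (265,240) and the tray with its bar at (213,165). In the side view, low is at (230,325), tall at (197,440), the empty compartment at (365,225) and the bar at (433,152).

```bash
cat > h.py <<'E'
import numpy as np,cv2
from scipy.spatial.transform import Rotation as Ro
def cam(d,o=None):
    "R (cam->world), c"
    if "rvec" in d:
        R=cv2.Rodrigues(np.array(d["rvec"],float))[0]; return R.T,-R.T@np.array(d["tvec"]).ravel()
    T=np.array(d["mount"]); Rt=Ro.from_rotvec(o["tool_rot"]).as_matrix()
    return Rt@T[:3,:3],Rt@T[:3,3]+np.array(o["tool_pos"])
def cast(d,px,z,o=None):
    R,c=cam(d,o); p=np.atleast_2d(np.array(px,float))
    r=np.c_[(p[:,0]-d["cx"])/d["fx"],(p[:,1]-d["cy"])/d["fy"],np.ones(len(p))]@R.T
    return c+r*((z-c[2])/r[:,2])[:,None]
def proj(d,P,o=None):
    R,c=cam(d,o); q=(np.atleast_2d(P)-c)@R
    return np.c_[q[:,0]/q[:,2]*d["fx"]+d["cx"],q[:,1]/q[:,2]*d["fy"]+d["cy"]]
def blobs(img,lo,hi,amin=150):
    m=cv2.inRange(cv2.cvtColor(img,cv2.COLOR_BGR2HSV),lo,hi)
    return [c for c in cv2.findContours(m,cv2.RETR_EXTERNAL,cv2.CHAIN_APPROX_NONE)[0] if cv2.contourArea(c)>amin]
E
python3 - <<'E'
import pickle,cv2,numpy as np
from h import *
for n in("scene","side"):
    d=pickle.load(open(n+"0.pkl","rb"));im=d["image"]
    for name,lo,hi in(("yellow",(20,150,90),(32,255,255)),("teal",(82,120,50),(95,255,255)),("blue",(108,150,50),(125,255,255)),("red",(0,190,80),(4,255,255)),("orange",(5,200,150),(14,255,255)),("pink",(165,80,120),(179,190,255))):
        for c in blobs(im,lo,hi):
            m=cv2.moments(c);p=(m["m10"]/m["m00"],m["m01"]/m["m00"])
            z={"teal":.092,"orange":.06}.get(name,.05)
            print(n,name,np.round(p,0),cv2.contourArea(c),cast(d,p,z)[0].round(3),cast(d,p,.086)[0].round(3) if name=="yellow" else "")
    if n=="scene": pr=[(315,215),(259,258)]
    else: pr=[(319,207),(376,250),(428,209)]
    print(cast(d,pr,.075).round(3).tolist())
a=[cv2.resize(cv2.imread("pics/scene0.png")[125:285,150:330],None,fx=2.2,fy=2.2,interpolation=cv2.INTER_CUBIC),cv2.resize(cv2.imread("pics/side0.png")[120:280,310:490],None,fx=2.2,fy=2.2,interpolation=cv2.INTER_CUBIC)]
cv2.imwrite("pics/crop.png",np.hstack(a))
E
```

```text
scene yellow [380. 321.] 958.0 [0.601 0.251 0.05 ] [0.632 0.265 0.086]
scene yellow [528. 320.] 1190.0 [0.47  0.417 0.05 ] [0.511 0.418 0.086]
scene yellow [507.  74.] 961.5 [-0.707  0.005  0.05 ] [-0.575  0.038  0.086]
scene teal [220. 165.] 1964.5 [ 0.465 -0.214  0.092] 
scene blue [325. 279.] 529.5 [0.577 0.137 0.05 ] 
scene blue [346. 238.] 344.0 [0.469 0.102 0.05 ] 
scene red [180. 367.] 8298.5 [0.825 0.09  0.05 ] 
scene red [534.  37.] 10842.0 [-1.364 -0.086  0.05 ] 
scene pink [363. 425.] 2177.5 [0.751 0.316 0.05 ] 
scene pink [ 99. 421.] 6186.5 [0.929 0.076 0.05 ] 
scene pink [265. 389.] 2213.0 [0.784 0.197 0.05 ] 
scene pink [447. 317.] 1655.5 [0.537 0.322 0.05 ] 
[[0.473, 0.037, 0.075], [0.625, 0.042, 0.075]]
side yellow [193. 433.] 1816.0 [0.527 0.411 0.05 ] [0.512 0.418 0.086]
side yellow [229. 316.] 981.5 [0.601 0.25  0.05 ] [0.582 0.266 0.086]
side teal [554. 171.] 1899.0 [ 0.271 -0.305  0.092] 
side teal [429. 165.] 3344.0 [ 0.476 -0.196  0.092] 
side blue [350. 295.] 1302.5 [0.467 0.118 0.05 ] 
side blue [283. 281.] 1238.0 [0.571 0.152 0.05 ] 
side blue [462.  43.] 165.5 [ 0.631 -0.806  0.05 ] 
side red [317. 319.] 960.5 [0.485 0.183 0.05 ] 
side red [224. 209.] 5286.5 [0.759 0.072 0.05 ] 
side red [301.  53.] 1701.5 [ 0.979 -0.514  0.05 ] 
side orange [386. 200.] 447.5 [ 0.513 -0.099  0.06 ] 
side pink [245. 383.] 1543.0 [0.513 0.322 0.05 ] 
side pink [124. 269.] 158.0 [0.805 0.27  0.05 ] 
side pink [167. 257.] 187.5 [0.764 0.214 0.05 ] 
[[0.6, -0.003, 0.075], [0.467, 0.033, 0.075], [0.434, -0.102, 0.075]]
```

View pics/crop.png

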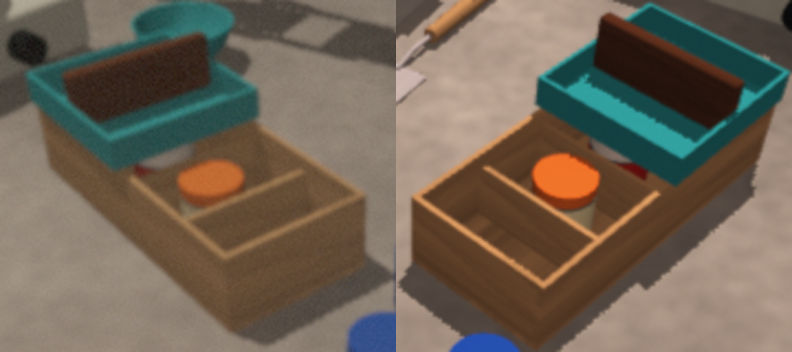

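The crop shows the rim corners at scene (315,214) and (253,240), and at side (318,210) and (377,249). The tray corners and bar are clear in the side panel.

```bash
python3 - <<'E'
import pickle
from h import *
s=pickle.load(open("scene0.pkl","rb"));d=pickle.load(open("side0.pkl","rb"))
print("rim scene",cast(s,[(315,214),(253.2,240.5)],.075).round(3).tolist())
print("rim side",cast(d,[(318.2,210),(376.8,249.1)],.075).round(3).tolist())
t=cast(d,[(425.5,121.8),(487.3,153.6),(435.5,190.5),(375,154)],.107);print("tray side",t.round(3).tolist(),t.mean(0))
print("tray scene",cast(s,[(200.9,187.3),(266.8,165.9)],.107).round(3).tolist())
b=cast(d,[(405,126.8),(467.3,159.1)],.135);print("bar",b.round(3).tolist(),b.mean(0))
from station import ctrl
o=ctrl.get_obs();R=Ro.from_rotvec(o["tool_rot"]).as_matrix();print(R.round(3),o["tool_pos"])
print("to low above",R.T@(np.array([.601,.2505,.231])-o["tool_pos"]))
E
```

```text
rim scene [[0.47, 0.035, 0.075], [0.597, 0.003, 0.075]]
rim side [[0.597, 0.004, 0.075], [0.466, 0.031, 0.075]]
tray side [[0.533, -0.305, 0.107], [0.391, -0.269, 0.107], [0.433, -0.119, 0.107], [0.57, -0.154, 0.107]] [ 0.48177193 -0.21184546  0.107     ]
tray scene [[0.568, -0.153, 0.107], [0.431, -0.116, 0.107]]
bar [[0.546, -0.227, 0.135], [0.41, -0.195, 0.135]] [ 0.47784739 -0.21073939  0.135     ]
[[ 0.966  0.259 -0.   ]
 [ 0.259 -0.966  0.002]
 [ 0.    -0.002 -1.   ]] [ 0.16167918 -0.60322751  0.23031618]
to low above [ 6.45302287e-01 -7.10942011e-01  5.77471341e-04]
```

```bash
A='[[[0.498,-0.467,0],[0,0,-1.065]],[[0.498,-0.467,0],[0,0,-1.065]],[[0.498,-0.467,0],[0,0,-1.065]],[[0.498,-0.467,0],[0,0,-1.065]],[[0.498,-0.467,0],[0,0,-1.065]]]'; echo skip; python3 -m jog '[[[0.498,-0.467,0],[0,0,-1.065]],[[0.498,-0.467,0],[0,0,-1.065]],[[0.498,-0.467,0],[0,0,-1.065]],[[0.498,-0.467,0],[0,0,-1.065]],[[0.498,-0.467,0],[0,0,-1.065]]]' 1
python3 - <<'E'
from h import *
from station import ctrl
o=ctrl.get_obs();R=Ro.from_rotvec(o["tool_rot"]).as_matrix();print(R.round(3))
print("to gap",R.T@(np.array([.522,-.023,.23])-o["tool_pos"]),np.degrees(np.arctan2(R[1,1],R[0,1])))
E
```

```text
skip
t: 0.65
tool_pos: [0.2942, -0.3894, 0.2309]
tool_rot: [-2.744, -1.53, -0.0]
contact_force: [1.0, -0.6, 0.6]
opening: 0.0855
grip_force: 0.0
[[ 0.526  0.851  0.   ]
 [ 0.851 -0.526  0.   ]
 [ 0.    -0.    -1.   ]]
to gap [0.43146242 0.00117914 0.00106762] -31.716063700732356
```

```bash
python3 -m jog '[[[0.43,0,0],[0,0,-0.309]],[[0.43,0,0],[0,0,-0.309]],[[0.43,0,0],[0,0,-0.309]],[[0.43,0,0],[0,0,-0.309]],[[0.43,0,0],[0,0,-0.309]]]' 
python3 - <<'E'
from h import *
from station import ctrl
o=ctrl.get_obs();R=Ro.from_rotvec(o["tool_rot"]).as_matrix();print(R.round(3))
print("to gap",R.T@(np.array([.522,-.023,.23])-o["tool_pos"]),np.degrees(np.arctan2(R[1,1],R[0,1])))
E
```

```text
t: 1.15
tool_pos: [0.4268, -0.1774, 0.2312]
tool_rot: [2.481, 1.927, 0.0]
contact_force: [1.0, -0.4, 0.9]
opening: 0.0856
grip_force: 0.0
[[ 0.248  0.969  0.   ]
 [ 0.969 -0.248 -0.   ]
 [-0.     0.    -1.   ]]
to gap [0.17315293 0.05403293 0.00124441] -14.335629596648658
```

```bash
python3 -m jog '[[[0.175,0.054,0],[0,0,0]],[[0.175,0.054,0],[0,0,0]],[[0.175,0.054,0],[0,0,0]],[[0.175,0.054,0],[0,0,0]],[[0.175,0.054,0],[0,0,0]]]' 
cat > look.py <<'E'
import sys,pickle
from h import *
from station import ctrl,optics
o=ctrl.get_obs();d=optics.get_image("wrist")
pickle.dump((o,d),open(sys.argv[1]+".pkl","wb"));cv2.imwrite(f"pics/{sys.argv[1]}.png",d["image"])
R=Ro.from_rotvec(o["tool_rot"]).as_matrix()
print(o["t"],np.round(o["tool_pos"],4),R.round(3).tolist(),np.round(o["contact_force"],1))
E
python3 look.py w1
```

```text
t: 1.65
tool_pos: [0.5228, -0.0198, 0.2308]
tool_rot: [-2.475, -1.933, -0.0]
contact_force: [-1.1, -0.3, 0.7]
opening: 0.085
grip_force: 0.0
1.65 [ 0.5228 -0.0198  0.2308] [[0.242, 0.97, -0.001], [0.97, -0.242, 0.001], [0.001, -0.001, -1.0]] [-1.1 -0.3  0.7]
```

View pics/w1.png

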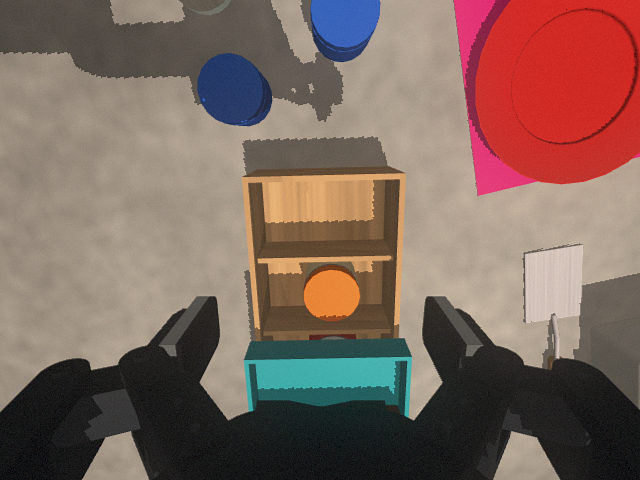

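The wrist view shows the box's rim corners at about (245,178) and (404,172), the divider top from (258,260) to (392,257), and the tray's front edge at (246,357) to (410,347).

```bash
python3 - <<'E'
import pickle
from h import *
o,d=pickle.load(open("w1.pkl","rb"))
c=cast(d,[(245,178),(404,172)],.075,o);print(c.round(4).tolist(),c.mean(0),np.degrees(np.arctan2(*(c[1]-c[0])[[1,0]])))
v=cast(d,[(258,260),(392,257)],.060,o);print("div",v.round(4).tolist(),v.mean(0))
t=cast(d,[(246,357),(410,347)],.107,o);print("tray",t.round(4).tolist(),t.mean(0),np.degrees(np.arctan2(*(t[1]-t[0])[[1,0]])))
y=np.array([.25,.968]);print("gap",c.mean(0)[:2]-.042*y, v.mean(0)[:2]+.0395*y)
R=Ro.from_rotvec(o["tool_rot"]).as_matrix();print("to low",R.T@(np.array([.601,.2505,.20])-o["tool_pos"]))
E
```

```text
[[0.4695, 0.0326, 0.075], [0.602, 0.0047, 0.075]] [0.53571122 0.01864569 0.075     ] -11.900876849462676
div [[0.4544, -0.0457, 0.06], [0.5797, -0.0739, 0.06]] [ 0.51707325 -0.05980894  0.06      ]
tray [[0.4303, -0.1166, 0.107], [0.5735, -0.1418, 0.107]] [ 0.5019036  -0.12921264  0.107     ] -9.981856938098922
gap [ 0.52521122 -0.02201031] [ 0.52694825 -0.02157294]
to low [0.28120016 0.01033967 0.03109745]
```

```bash
python3 -m jog '[[[0.281,0.010,0.03],[0,0,-0.01]],[[0.281,0.010,0.03],[0,0,-0.01]],[[0.281,0.010,0.03],[0,0,-0.01]],[[0.281,0.010,0.03],[0,0,-0.01]],[[0.281,0.010,0.03],[0,0,-0.01]]]' 
python3 -m jog '[[[0.03,0,0.03],[0,0,0]],[[0.03,0,0.06],[0,0,0]],[[0.03,0,0.06],[0,0,0]],[[0.03,0,0.06],[0,0,0]]]' 
python3 look.py w2
```

```text
t: 2.2
tool_pos: [0.5922, 0.2157, 0.2045]
tool_rot: [2.473, 1.937, -0.001]
contact_force: [1.0, -0.3, 0.9]
opening: 0.0854
grip_force: 0.0
t: 2.6
tool_pos: [0.5986, 0.2431, 0.1443]
tool_rot: [-2.472, -1.938, 0.003]
contact_force: [0.3, -0.1, 0.4]
opening: 0.0854
grip_force: 0.0
2.6 [0.5986 0.2431 0.1443] [[0.239, 0.971, -0.002], [0.971, -0.239, -0.001], [-0.001, -0.002, -1.0]] [ 0.3 -0.1  0.4]
```

View pics/w2.png

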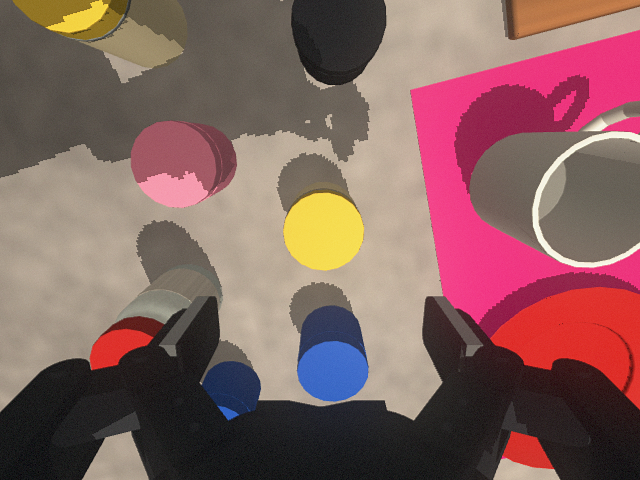

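```bash
cat > lid.py <<'E'
import sys,pickle
from h import *
o,d=pickle.load(open(sys.argv[1]+".pkl","rb"))
for c in blobs(d["image"],(20,150,90),(32,255,255),300):
    P=cast(d,c.reshape(-1,2),.058,o); 
    for z in(.058,.05):
        m=cv2.moments(c);p=(m["m10"]/m["m00"],m["m01"]/m["m00"]);print(np.round(p),z,cast(d,p,z,o)[0].round(4),cv2.minEnclosingCircle(P[:,:2].astype(np.float32)))
        q=cast(d,p,z,o)[0];R=Ro.from_rotvec(o["tool_rot"]).as_matrix();print("  tool shift to z=.018",(R.T@(np.r_[q[:2],.018]-o["tool_pos"])).round(4))
E
python3 lid.py w2
```

```text
[323. 230.] 0.058 [0.6029 0.2528 0.058 ] ((0.6027752757072449, 0.25210556387901306), 0.028466828167438507)
  tool shift to z=.018 [0.0106 0.002  0.1263]
[323. 230.] 0.05 [0.6024 0.2507 0.05  ] ((0.6027752757072449, 0.25210556387901306), 0.028466828167438507)
  tool shift to z=.018 [0.0085 0.0021 0.1263]
[75. 16.] 0.058 [0.4937 0.4118 0.058 ] ((0.4943566918373108, 0.41943609714508057), 0.032821156084537506)
  tool shift to z=.018 [ 0.1389 -0.1421  0.1263]
[75. 16.] 0.05 [0.4894 0.4153 0.05  ] ((0.4943566918373108, 0.41943609714508057), 0.032821156084537506)
  tool shift to z=.018 [ 0.1412 -0.1471  0.1264]
```

The low canister's lid is at (323,230) with a cast radius of 28.5 mm, so it is the right one. It is almost centred and the fingers are clear. Next I descend and grip.

```bash
python3 -m jog '[[[0.010,0.002,0.02],[0,0,0]],[[0.010,0.002,0.055],[0,0,0]],[[0.010,0.002,0.09],[0,0,0]],[[0.010,0.002,0.115],[0,0,0]],[[0.010,0.002,0.126],[0,0,0]]]' 
python3 -m jog '[[[0,0,0],[0,0,0]],[[0,0,0],[0,0,0]],[[0,0,0],[0,0,0]],[[0,0,0],[0,0,0]],[[0,0,0],[0,0,0]]]' 0.3 40
python3 -m jog '[[[0,0,0],[0,0,0]],[[0,0,0],[0,0,0]],[[0,0,0],[0,0,0]],[[0,0,0],[0,0,0]],[[0,0,0],[0,0,0]]]' 0.3 40
```

```text
t: 3.15
tool_pos: [0.6032, 0.2525, 0.0182]
tool_rot: [-2.473, -1.937, 0.002]
contact_force: [-0.7, -0.0, -0.1]
opening: 0.0854
grip_force: 0.0
t: 3.65
tool_pos: [0.6055, 0.2542, 0.0219]
tool_rot: [2.47, 1.938, 0.007]
contact_force: [0.0, -1.9, 6.8]
opening: 0.0548
grip_force: 43.4
t: 4.15
tool_pos: [0.6055, 0.2542, 0.0219]
tool_rot: [2.47, 1.938, 0.007]
contact_force: [-0.7, -1.3, 6.2]
opening: 0.0549
grip_force: 43.4
```

```bash
python3 -m jog '[[[0,0,-0.02],[0,0,0]],[[0,0,-0.06],[0,0,0]],[[0,0,-0.10],[0,0,0]],[[0,0,-0.12],[0,0,0]],[[0,0,-0.12],[0,0,0]]]' 
python3 - <<'E'
from h import *
from station import ctrl
o=ctrl.get_obs();R=Ro.from_rotvec(o["tool_rot"]).as_matrix();print(R.round(3).tolist(), (R.T@(np.array([.525,-.022,.14])-o["tool_pos"])).round(4))
E
```

```text
t: 4.65
tool_pos: [0.606, 0.2546, 0.1441]
tool_rot: [2.469, 1.938, 0.013]
contact_force: [0.1, 0.1, -1.9]
opening: 0.0551
grip_force: 43.1
[[0.238, 0.971, 0.009], [0.971, -0.238, 0.003], [0.005, 0.008, -1.0]] [-0.2879 -0.013   0.0027]
```

```bash
python3 -m jog '[[[-0.03,-0.002,0],[0,0,0]],[[-0.08,-0.004,0],[0,0,0]],[[-0.13,-0.006,0],[0,0,0]],[[-0.18,-0.008,0],[0,0,0]],[[-0.23,-0.01,0],[0,0,0]]]' 
python3 -m jog '[[[-0.035,-0.003,0],[0,0,0]],[[-0.055,-0.003,0],[0,0,0]],[[-0.058,-0.003,0],[0,0,0]],[[-0.058,-0.003,0],[0,0,0]],[[-0.058,-0.003,0],[0,0,0]]]' 
python3 look.py w3; python3 - <<'E'
from h import *
from station import ctrl
o=ctrl.get_obs();R=Ro.from_rotvec(o["tool_rot"]).as_matrix();print((R.T@(np.array([.525,-.022,.027])-o["tool_pos"])).round(4))
E
```

```text
t: 5.15
tool_pos: [0.5368, 0.0314, 0.1363]
tool_rot: [-2.469, -1.939, 0.004]
contact_force: [0.7, -0.5, -1.3]
opening: 0.0554
grip_force: 43.1
t: 5.65
tool_pos: [0.522, -0.0219, 0.1378]
tool_rot: [-2.47, -1.94, 0.001]
contact_force: [0.3, 0.9, -2.7]
opening: 0.0547
grip_force: 43.1
5.65 [ 0.522  -0.0219  0.1378] [[0.237, 0.972, -0.001], [0.972, -0.237, 0.001], [0.0, -0.002, -1.0]] [ 0.3  0.9 -2.7]
[0.0004 0.0029 0.1111]
```

View pics/w3.png

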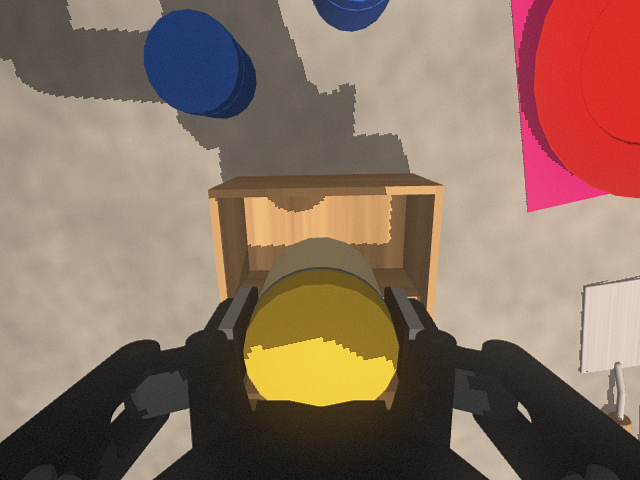

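The canister is held upright over the empty compartment, with its lid centred near (322,340). The box's end-rim corners are at (209,193) and (443,187).

```bash
python3 - <<'E'
import pickle
from h import *
o,d=pickle.load(open("w3.pkl","rb"))
c=cast(d,[(209,193),(443,187)],.075,o);print(c.round(4).tolist(),c.mean(0),np.degrees(np.arctan2(*(c[1]-c[0])[[1,0]])))
y=np.array([np.sin(np.radians(13)),np.cos(np.radians(13))]);g=c.mean(0)[:2]-.042*y;print("gap",g)
R=Ro.from_rotvec(o["tool_rot"]).as_matrix();print((R.T@(np.r_[g,.027]-o["tool_pos"])).round(4))
l=cast(d,[(244,345),(400,345),(322,268)],.174,o);print(((l-o["tool_pos"])@R).round(4))
E
```

```text
[[0.4669, 0.0322, 0.075], [0.6025, 0.0027, 0.075]] [0.53472303 0.01745111 0.075     ] -12.238945167588188
gap [ 0.52527509 -0.02347243]
[-0.0008  0.0038  0.1108]
[[ 0.0013 -0.0267 -0.0361]
 [ 0.0014  0.0281 -0.0362]
 [ 0.0302  0.0007 -0.0362]]
```

```bash
python3 -m jog '[[[-0.002,0.0035,0.02],[0,0,0]],[[-0.002,0.0035,0.045],[0,0,0]],[[-0.002,0.0035,0.07],[0,0,0]],[[-0.002,0.0035,0.09],[0,0,0]],[[-0.002,0.0035,0.1],[0,0,0]]]' 
python3 -m jog '[[[0,0,0.002],[0,0,0]],[[0,0,0.004],[0,0,0]],[[0,0,0.006],[0,0,0]],[[0,0,0.007],[0,0,0]],[[0,0,0.007],[0,0,0]]]'
```

```text
t: 6.2
tool_pos: [0.5239, -0.0242, 0.0364]
tool_rot: [-2.467, -1.94, 0.004]
contact_force: [0.3, -0.1, -2.5]
opening: 0.055
grip_force: 43.2
t: 6.7
tool_pos: [0.5257, -0.0256, 0.0324]
tool_rot: [2.471, 1.939, 0.001]
contact_force: [0.0, -0.6, -1.3]
opening: 0.055
grip_force: 43.2
```

```bash
python3 -m jog '[[[0,0,0.001],[0,0,0]],[[0,0,0.002],[0,0,0]],[[0,0,0.003],[0,0,0]],[[0,0,0.004],[0,0,0]],[[0,0,0.004],[0,0,0]]]'; python3 -m jog '[[[0,0,0.001],[0,0,0]],[[0,0,0.001],[0,0,0]],[[0,0,0.001],[0,0,0]]]'
```

```text
t: 7.2
tool_pos: [0.525, -0.0255, 0.0276]
tool_rot: [-2.471, -1.939, 0.0]
contact_force: [-0.3, -0.1, -2.1]
opening: 0.0551
grip_force: 43.2
t: 7.5
tool_pos: [0.5253, -0.0255, 0.0269]
tool_rot: [2.471, 1.939, 0.0]
contact_force: [-1.5, 0.6, -0.9]
opening: 0.0548
grip_force: 43.2
```

```bash
python3 -m jog '[[[0,0,0.001],[0,0,0]],[[0,0,0.002],[0,0,0]],[[0,0,0.002],[0,0,0]],[[0,0,0.002],[0,0,0]]]'; python3 -m jog '[[[0,0,0.001],[0,0,0]],[[0,0,0.002],[0,0,0]],[[0,0,0.002],[0,0,0]],[[0,0,0.002],[0,0,0]]]'
```

```text
t: 7.9
tool_pos: [0.5254, -0.0256, 0.0269]
tool_rot: [-2.471, -1.94, 0.001]
contact_force: [-7.6, 0.0, 13.3]
opening: 0.0552
grip_force: 44.6
t: 8.3
tool_pos: [0.5255, -0.0256, 0.0268]
tool_rot: [-2.47, -1.939, 0.003]
contact_force: [-14.5, 1.8, 25.5]
opening: 0.055
grip_force: 45.9
```

Contact came at TCP z 0.027, as predicted. I back off the preload, then release.

```bash
python3 -m jog '[[[0,0,-0.003],[0,0,0]],[[0,0,-0.0035],[0,0,0]],[[0,0,-0.0035],[0,0,0]]]'; python3 -m jog '[[[0,0,0],[0,0,0]],[[0,0,0],[0,0,0]],[[0,0,0],[0,0,0]],[[0,0,0],[0,0,0]]]' 0.85; python3 -m jog '[[[0,0,-0.005],[0,0,0]],[[0,0,-0.02],[0,0,0]],[[0,0,-0.05],[0,0,0]],[[0,0,-0.10],[0,0,0]],[[0,0,-0.15],[0,0,0]]]'; python3 -m jog '[[[0,0,-0.03],[0,0,0]],[[0,0,-0.03],[0,0,0]],[[0,0,-0.03],[0,0,0]]]';  python3 look.py w4
```

```text
t: 8.6
tool_pos: [0.5258, -0.0256, 0.0268]
tool_rot: [2.471, 1.939, 0.001]
contact_force: [-0.7, 0.1, 3.6]
opening: 0.0551
grip_force: 43.6
t: 9.0
tool_pos: [0.525, -0.0255, 0.0259]
tool_rot: [-2.471, -1.939, 0.001]
contact_force: [0.5, 0.2, -0.2]
opening: 0.073
grip_force: 0.0
t: 9.5
tool_pos: [0.5246, -0.0254, 0.1785]
tool_rot: [-2.471, -1.939, 0.0]
contact_force: [0.6, 0.2, -0.5]
opening: 0.0724
grip_force: 0.0
t: 9.8
tool_pos: [0.5258, -0.0256, 0.2083]
tool_rot: [2.469, 1.938, 0.003]
contact_force: [-0.0, 0.4, -0.5]
opening: 0.0725
grip_force: 0.0
9.8 [ 0.5258 -0.0256  0.2083] [[0.238, 0.971, 0.003], [0.971, -0.238, -0.001], [0.0, 0.003, -1.0]] [-0.   0.4 -0.5]
```

View pics/w4.png

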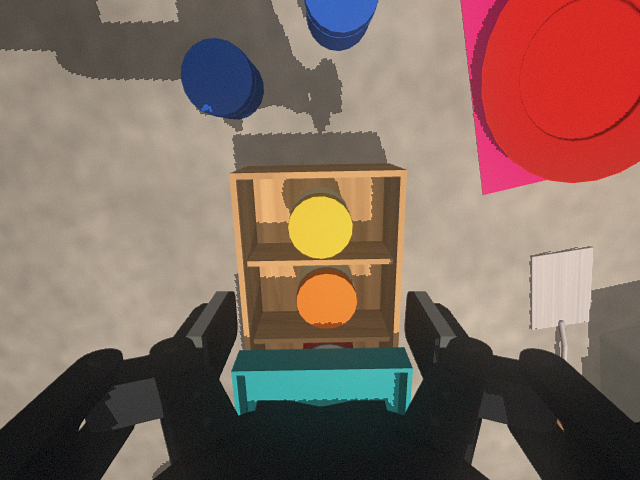

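The canister stands upright in the compartment, lid at (321,226). Next I turn a quarter turn and go above the bar.

```bash
python3 -m jog '[[[-0.189,0,-0.02],[0,0,1.555]],[[-0.189,0,-0.02],[0,0,1.555]],[[-0.189,0,-0.02],[0,0,1.555]],[[-0.189,0,-0.02],[0,0,1.555]],[[-0.189,0,-0.02],[0,0,1.555]]]'; python3 - <<'E'
from h import *
from station import ctrl
o=ctrl.get_obs();R=Ro.from_rotvec(o["tool_rot"]).as_matrix();print(o["q"][5],R.round(3).tolist(), (R.T@(np.array([.481,-.210,.225])-o["tool_pos"])).round(4), "turn", np.radians(np.degrees(np.arctan2(R[1,0],R[0,0]))+12.8))
E
```

```text
t: 10.35
tool_pos: [0.4783, -0.2127, 0.2247]
tool_rot: [-3.014, -0.881, 0.004]
contact_force: [0.1, 0.7, -0.1]
opening: 0.0722
grip_force: 0.0
0.44220003989315887 [[0.843, 0.539, -0.003], [0.539, -0.843, 0.0], [-0.002, -0.002, -1.0]] [ 0.0037 -0.0008 -0.0003] turn 0.7922369939850467
```

```bash
python3 -m jog '[[[0,0,0],[0,0,0.79]],[[0,0,0],[0,0,0.79]],[[0,0,0],[0,0,0.79]],[[0,0,0],[0,0,0.79]],[[0,0,0],[0,0,0.79]]]';python3 -m jog '[[[0,0,0],[0,0,0.09]],[[0,0,0],[0,0,0.09]],[[0,0,0],[0,0,0.09]]]'; python3 look.py w5
```

```text
t: 10.85
tool_pos: [0.4792, -0.2085, 0.2237]
tool_rot: [-3.127, 0.275, 0.006]
contact_force: [0.2, -0.1, -0.5]
opening: 0.0723
grip_force: 0.0
t: 11.15
tool_pos: [0.4796, -0.2087, 0.2246]
tool_rot: [-3.114, 0.403, 0.004]
contact_force: [0.0, -0.6, -0.5]
opening: 0.0724
grip_force: 0.0
11.15 [ 0.4796 -0.2087  0.2246] [[0.967, -0.254, -0.002], [-0.254, -0.967, 0.002], [-0.003, -0.001, -1.0]] [ 0.  -0.6 -0.5]
```

View pics/w5.png

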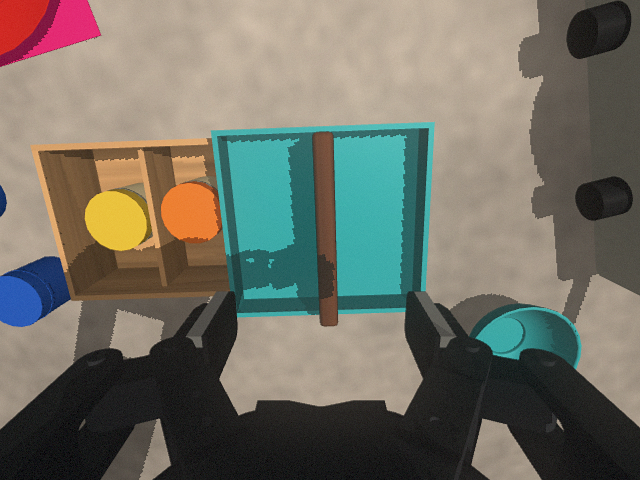

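The bar runs from (323,133) to (329,322), between the open fingers. The canister still stands in its compartment at (117,220).

```bash
python3 - <<'E'
import pickle
from h import *
o,d=pickle.load(open("w5.pkl","rb"))
b=cast(d,[(323,133),(329,322)],.135,o);print(b.round(4).tolist(),b.mean(0),np.linalg.norm(b[1]-b[0]),np.degrees(np.arctan2(*(b[0]-b[1])[[1,0]])))
R=Ro.from_rotvec(o["tool_rot"]).as_matrix();print((R.T@(np.r_[b.mean(0)[:2],.101]-o["tool_pos"])).round(4))
t=cast(d,[(212,131),(434,123),(425,310),(235,318)],.107,o);print(t.round(4).tolist(),t.mean(0))
E
```

```text
[[0.5507, -0.2291, 0.135], [0.4182, -0.1991, 0.135]] [ 0.48443517 -0.21410062  0.135     ] 0.13590539230384852 -12.747700347678304
[0.0064 0.0041 0.1236]
[[0.5725, -0.1528, 0.107], [0.5373, -0.3074, 0.107], [0.3928, -0.2758, 0.107], [0.426, -0.1204, 0.107]] [ 0.48217085 -0.21408874  0.107     ]
```

```bash
python3 -m jog '[[[0.004,0.004,0.03],[0,0,-0.033]],[[0.004,0.004,0.07],[0,0,-0.033]],[[0.004,0.004,0.1],[0,0,-0.033]],[[0.004,0.004,0.12],[0,0,-0.033]],[[0.004,0.004,0.122],[0,0,-0.033]]]'; python3 -m jog '[[[0,0,0],[0,0,0]],[[0,0,0],[0,0,0]],[[0,0,0],[0,0,0]],[[0,0,0],[0,0,0]],[[0,0,0],[0,0,0]]]' 0 30; python3 -m jog '[[[0,0,0],[0,0,0]],[[0,0,0],[0,0,0]],[[0,0,0],[0,0,0]],[[0,0,0],[0,0,0]],[[0,0,0],[0,0,0]]]'; python3 look.py w6
```

```text
t: 11.7
tool_pos: [0.4806, -0.2125, 0.1003]
tool_rot: [-3.118, 0.353, 0.011]
contact_force: [-0.4, 0.5, 0.2]
opening: 0.0726
grip_force: 0.0
t: 12.2
tool_pos: [0.484, -0.2144, 0.1059]
tool_rot: [3.121, -0.354, 0.003]
contact_force: [-0.7, 0.5, 4.3]
opening: 0.0134
grip_force: 31.5
t: 12.7
tool_pos: [0.484, -0.2144, 0.1058]
tool_rot: [3.121, -0.354, 0.003]
contact_force: [-0.3, 0.5, 5.2]
opening: 0.0133
grip_force: 31.7
12.7 [ 0.484  -0.2144  0.1058] [[0.975, -0.224, 0.002], [-0.224, -0.975, -0.001], [0.002, 0.001, -1.0]] [-0.3  0.5  5.2]
```

```bash
python3 -m jog '[[[0,-0.01,-0.003],[0,0,0]],[[0,-0.03,-0.003],[0,0,0]],[[0,-0.05,-0.003],[0,0,0]],[[0,-0.07,-0.003],[0,0,0]],[[0,-0.09,-0.003],[0,0,0]]]'; python3 - <<'E'
import numpy as np
from station import ctrl
o=ctrl.get_obs();d=np.array(o["tool_pos"])-[.484,-.2144,.1058];print(d@[.2207,.9753,0],d@[.9753,-.2207,0],o["contact_force"])
E
```

```text
t: 13.25
tool_pos: [0.5037, -0.1261, 0.1059]
tool_rot: [3.12, -0.354, 0.003]
contact_force: [5.6, -4.4, -9.0]
opening: 0.0134
grip_force: 31.3
0.0904548277919961 -0.00026472519224223526 [ 5.60672812 -4.42218663 -9.0111821 ]
```

```bash
python3 -m jog '[[[0.001,-0.015,0.002],[0,0,0]],[[0.001,-0.03,0.002],[0,0,0]],[[0.001,-0.045,0.002],[0,0,0]],[[0.001,-0.055,0.002],[0,0,0]],[[0.001,-0.06,0.002],[0,0,0]]]'; python3 -m jog '[[[0,-0.003,0],[0,0,0]],[[0,-0.006,0],[0,0,0]],[[0,-0.008,0],[0,0,0]],[[0,-0.009,0],[0,0,0]],[[0,-0.009,0],[0,0,0]]]';python3 - <<'E'
import numpy as np
from station import ctrl
o=ctrl.get_obs();d=np.array(o["tool_pos"])-[.484,-.2144,.1058];print(d@[.2207,.9753,0],d@[.9753,-.2207,0],o["contact_force"])
E
```

```text
t: 13.75
tool_pos: [0.517, -0.0672, 0.1058]
tool_rot: [3.121, -0.353, -0.004]
contact_force: [-6.0, -0.8, 5.3]
opening: 0.0134
grip_force: 33.4
t: 14.25
tool_pos: [0.5185, -0.0606, 0.1058]
tool_rot: [3.118, -0.353, -0.005]
contact_force: [-7.9, -5.9, 6.5]
opening: 0.0137
grip_force: 33.4
0.15764308800941854 -0.00030172660595313776 [-7.90688192 -5.90820225  6.53490292]
```

```bash
python3 -m jog '[[[0,-0.002,0],[0,0,0]],[[0,-0.003,0],[0,0,0]],[[0,-0.003,0],[0,0,0]],[[0,-0.003,0],[0,0,0]]]'; python3 -m jog '[[[0,0.003,0],[0,0,0]],[[0,0.004,0],[0,0,0]],[[0,0.004,0],[0,0,0]]]'
```

```text
t: 14.65
tool_pos: [0.5185, -0.0606, 0.1058]
tool_rot: [3.112, -0.354, -0.007]
contact_force: [-10.6, -16.3, 7.0]
opening: 0.0138
grip_force: 34.8
t: 14.95
tool_pos: [0.5185, -0.0606, 0.1058]
tool_rot: [3.121, -0.354, -0.005]
contact_force: [-5.9, -2.4, 5.7]
opening: 0.0137
grip_force: 33.5
```

The tray is at its stop after 157.6 mm of travel, with the resisting force rising. I release, lift clear and check.

```bash
python3 -m jog '[[[0,0,0],[0,0,0]],[[0,0,0],[0,0,0]],[[0,0,0],[0,0,0]],[[0,0,0],[0,0,0]],[[0,0,0],[0,0,0]]]' 0.75; python3 -m jog '[[[0,0,-0.02],[0,0,0]],[[0,0,-0.06],[0,0,0]],[[0,0,-0.1],[0,0,0]],[[0,0,-0.14],[0,0,0]],[[0,0,-0.14],[0,0,0]]]'; python3 look.py w7; python3 - <<'E'
from h import *
from station import optics
a=[cv2.resize(optics.get_image(n)["image"],(400,300)) for n in("scene","side")]+[cv2.resize(cv2.imread("pics/w7.png"),(400,300))]
cv2.imwrite("pics/end.png",np.vstack([np.hstack(a[:2]),np.hstack([a[2],a[2]*0])]))
E
```

```text
t: 15.45
tool_pos: [0.5195, -0.0602, 0.1052]
tool_rot: [-3.121, 0.354, 0.0]
contact_force: [0.2, 0.8, -0.2]
opening: 0.0639
grip_force: 0.0
t: 15.95
tool_pos: [0.5229, -0.061, 0.2531]
tool_rot: [3.12, -0.354, 0.02]
contact_force: [1.6, -0.8, 0.6]
opening: 0.0641
grip_force: 0.0
15.95 [ 0.5229 -0.061   0.2531] [[0.974, -0.224, 0.012], [-0.224, -0.975, -0.003], [0.013, 0.0, -1.0]] [ 1.6 -0.8  0.6]
```

View pics/end.png

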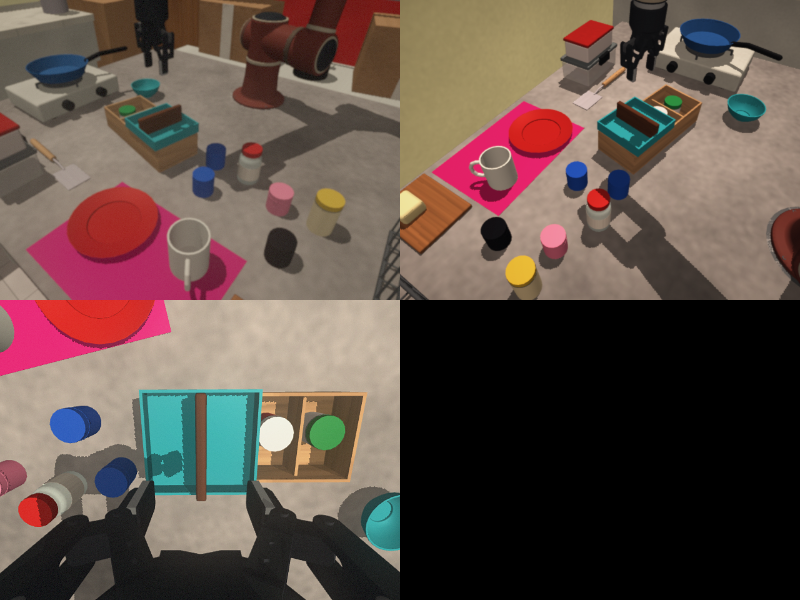

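All three views show the tray at the +y end over the canister, with the bar at (201,445) in the wrist panel. The tall canister and the jar still stand in their places, and the gripper is clear.

```bash
python3 -m jog '[[[0,0,0],[0,0,0]],[[0,0,0],[0,0,0]],[[0,0,0],[0,0,0]]]'; python3 -c "
from station import job; print(job.finish_job())"
```

```text
t: 16.4
tool_pos: [0.519, -0.0601, 0.2438]
tool_rot: [-3.121, 0.355, 0.004]
contact_force: [-0.2, -0.5, 0.6]
opening: 0.0645
grip_force: 0.0
the job is handed in; nothing more can be done
None
```

The low canister stands upright in the empty compartment, the teal half-tray is at its +y stop covering it, the tall canister is where it was, and the job was handed in at 16.4 s with the gripper clear; no verdict came back.

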